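Set out four plug gauges for measuring in the order of their rings

TASK

The four plug gauges stand in their ring gauges in the low rack; lift each one out and stand it in the blue-grey plug stand in the same order, counting on both from the end with the red pin, so that the measuring program pairs every plug with its ring. Set each plug down upright with its flange resting flat on the stand, without dropping it or tipping it over.

Things in the scene. Friction and masses are not known exactly. Their poses are not given: they have to be found in the camera images.
- red_plug_mid (a point): plug gauge with the red handle, 94 mm tall, upright; this point is on its axis half-way up, z up along the axis. From its lower end: steel gauge, 22 mm in diameter with a chamfered nose, from 47 to 21 mm below the point; steel flange, 42 mm in diameter, 21 to 16 mm below; round red handle to grasp, 22 mm in diameter, from 9 mm below to 45 mm above. About 0.2 kg, loose; at the start it stands in the red ring, gauge in the bore, flange resting on the ring's top face.
- blue_plug_mid (a point): plug gauge with the blue handle, 94 mm tall, upright; this point is on its axis half-way up, z up along the axis. From its lower end: steel gauge, 20 mm in diameter with a chamfered nose, from 47 to 21 mm below the point; steel flange, 42 mm in diameter, 21 to 16 mm below; round blue handle to grasp, 22 mm in diameter, from 9 mm below to 45 mm above. About 0.2 kg, loose; at the start it stands in the blue ring, gauge in the bore, flange resting on the ring's top face.
- green_plug_mid (a point): plug gauge with the green handle, 94 mm tall, upright; this point is on its axis half-way up, z up along the axis. From its lower end: steel gauge, 18 mm in diameter with a chamfered nose, from 47 to 21 mm below the point; steel flange, 42 mm in diameter, 21 to 16 mm below; round green handle to grasp, 22 mm in diameter, from 9 mm below to 45 mm above. About 0.2 kg, loose; at the start it stands in the green ring, gauge in the bore, flange resting on the ring's top face.
- white_plug_mid (a point): plug gauge with the white handle, 94 mm tall, upright; this point is on its axis half-way up, z up along the axis. From its lower end: steel gauge, 16 mm in diameter with a chamfered nose, from 47 to 21 mm below the point; steel flange, 42 mm in diameter, 21 to 16 mm below; round white handle to grasp, 22 mm in diameter, from 9 mm below to 45 mm above. About 0.2 kg, loose; at the start it stands in the white ring, gauge in the bore, flange resting on the ring's top face.
- red_ring: steel ring gauge with a red band round its outside, 52 mm in diameter, 30 mm high, bore 24 mm, in one of the four places of the ring rack, where it stays fixed; origin at the centre of its underside, z up.
- blue_ring: steel ring gauge with a blue band round its outside, 52 mm in diameter, 30 mm high, bore 22 mm, in one of the four places of the ring rack, where it stays fixed; origin at the centre of its underside, z up.
- green_ring: steel ring gauge with a green band round its outside, 52 mm in diameter, 30 mm high, bore 20 mm, in one of the four places of the ring rack, where it stays fixed; origin at the centre of its underside, z up.
- white_ring: steel ring gauge with a white band round its outside, 52 mm in diameter, 30 mm high, bore 18 mm, in one of the four places of the ring rack, where it stays fixed; origin at the centre of its underside, z up.
- ring_rack: low aluminium rack carrying the row of four ring gauges, base plate 80 x 256 x 12 mm, fixed; origin at the centre of its underside, z up, y along the row. The four rings stand on the plate (12 mm up) at x = 0, y = 0.087, 0.029, -0.029, -0.087 m, in any order. A red pin stands in the middle of the +y end, which is where counting begins.
- plug_stand: blue-grey plug stand with a row of four equal empty round sockets on an aluminium base 80 x 256 mm, fixed; origin at the centre of its underside, z up, y along the row. Top face 46 mm up; the sockets are 33 mm wide (mouth 37 mm) and 30 mm deep, at x = 0, y = 0.087, 0.029, -0.029, -0.087 m. A seated plug's flange rests on the top face, so that its middle is 67 mm up. A red pin stands in the middle of the +y end of the base, which is where counting begins.
Things that resemble listed ones, but are neither listed nor needed, are in the scene too. What is shaped like the part that bears red_plug_mid but orange is not meant.

How it is judged:
By the outcome, as a careful person would: the job done as asked, in the order asked, and still so for the second after the job is handed in, with the robot touching nothing.
It also fails if it takes over 106 s, if anything falls off the work surface, if the arm or the gripper's body presses on something with over 40 N, if the wrist force passes 120 N, or if a joint passes its speed limit or range.

ROBOT

A 6-joint arm with a two-finger parallel gripper is mounted at the origin on a cart in front of the work surface, level with it; the furniture and walls round the work are solid. World frame = base frame: x ahead of the robot, y to its left, z up, the work surface at z = 0. Lengths are in m, angles in rad, forces in N, time in s.
With the tool pointing down it reaches from about 0.25 to 0.8 m from the base axis. Payload 3.9 kg.
Tool frame: the origin (TCP) lies at the very end of the fingers, on their centre line; the grasp point (between the pads) lies 19 mm behind it; z points along the fingers, x is the direction in which the jaws open and shut, and the axes are right-handed (so a half turn about z gives the same grasp; the last joint's range is limited). The gripper opens to 85 mm and grips with 20 to 120 N. Pads are 22 mm wide; open, the fingers measure 114 mm over their backs; the gripper's body (76 mm by 85 mm) begins 54 mm behind the grasp point. The pads swing forward as they close: fully open they stand 13 mm farther back than shut.
Start: joints at [1.203, 0.26, -0.138, 1.173, 0, 1.571], TCP at [0.189, 0.49, 0.231] pointing down, gripper open.
Joint ranges: [-2.78, 2.78], [-0.83, 1.72], [-1.28, 1.37], [-1.9, 2.12], [-1.57, 1.48], [-3.14, 3.14]. Speed limits (rad/s): [2.57, 2.57, 3.14, 3.14, 3.14, 3.14].

INTERFACE

Orientations are given as a 3x3 rotation matrix whose columns are the frame's x, y, z axes.
In Python, from station import arm gives the robot as it stands. The module is installed in compiled form; this text tells all that it offers.
- The arm moves only by the tool step_arm, never from a script. Its argument "moves" is one flat list of numbers, 5 for each row, row after row: the shift along the tool's x, y, z in cm, then the turn about the tool's z in degrees, then the opening in per cent of the stroke, from 0 (shut) to 100 (fully open). In form: [dx, dy, dz, twist, grip, dx, dy, dz, twist, grip, ...]. A call has 1 to 20 rows; each row is the pose to reach, as a shift and turn from the pose commanded when the call began, along the tool's axes at that moment; what a row does not reach only later rows make up. A row lasts 1/8 s, in which the tool goes at most 62.5 mm and 10.7 degrees, less where a joint would pass 70% of its speed; a pose out of reach is approached as far as the arm can. A call with a gripper value outside its range is refused whole. The fingers move at their own pace and stop on an object; "grip_force" is the grip in N (left out, the last holds). Time passes only in rows, so rows that repeat a pose let the fingers close. It gives the time, the measured TCP pose, the force and the opening at its end, in the units of the state.
- arm.sense(): the state, without advancing time (a new reading comes with each control period).
- arm.get_image(name): name is "scene" or "top" or "wrist"; returns a dict with "image" (384x512x3 uint8, red, green, blue), "K" (3x3 intrinsics, pixels), "eye" and "orientation" of the camera in the world; the wrist camera has in their place "mount" (4x4, takes a point from camera to tool coordinates, whose origin is the TCP and whose axes are the tool frame's). Camera axes: x right, y down, z forward; pixel columns grow to the right and rows downward; lengths in m; the calibration is good to about 2 mm. A picture is of the moment at which its call begins: read the wrist's pose just before it. There is no depth.
- arm.sign_off(): hands the job in, once; it reports no verdict.
The state is a dict: "time_s": time; "joints": joint angles; "joint_velocities": joint speeds; "joint_efforts": joint torques, N m; "eef_pos": TCP position; "ee_rot": TCP orientation; "wrist_force": force on the tool from outside, world axes, zero at the start; "torque": the same for the moment, N m; "grip_width": finger opening in m.
Only numpy, scipy, OpenCV 4.12 (cv2) and the standard library are available. Lean on these libraries where they do the work, as an engineer would, in place of code of your own. Each camera call takes 0.05 s, during which the arm holds its last target.

## Working session

There is one attempt and no reset: what is moved stays moved. The work goes in short steps, Python scripts to look and compute and a tool call to move; the robot and the scene stay as the last step left them, time stands still between calls to the robot, and variables do not carry over. Pictures are saved under pics/ and viewed, and the job is handed in when it is done.

Besides the shell and the picture viewer there is one more tool, called after "Call:" by a JSON object that holds its "method" and its "body". step_arm: Moves the arm, as the interface text tells. Its arguments: {"type":"object","properties":{"moves":{"type":"array"},"grip_force":{"type":"number"}},"required":["moves"]}

```bash
mkdir -p pics; cat > h.py <<'E'
import numpy as np,cv2,pickle
from station import arm
def snap(n,tag):
    s=arm.sense(); d=arm.get_image(n); d['state']=s
    pickle.dump(d,open(f'pics/{tag}.pkl','wb')); cv2.imwrite(f'pics/{tag}.png',d['image'][:,:,::-1]); return d
def cam(d):
    if 'mount' in d:
        T=np.eye(4);T[:3,:3]=d['state']['ee_rot'];T[:3,3]=d['state']['eef_pos'];T=T@np.array(d['mount']);return T[:3,3],T[:3,:3]
    return np.array(d['eye']),np.array(d['orientation'])
def ray(d,u,v,z):
    e,R=cam(d);r=R@np.linalg.solve(np.array(d['K']),[u,v,1]);return e+r*(z-e[2])/r[2]
def proj(d,p):
    e,R=cam(d);q=np.array(d['K'])@(R.T@(np.array(p)-e));return q[:2]/q[2]
E
python3 - <<'E'
from h import *
for n in ['scene','top','wrist']:
    d=snap(n,n+'0'); print(n,cam(d),np.array(d['K']).tolist())
s=arm.sense();print(s)
E
```

```text
scene (array([0.2269331 , 0.35979788, 0.72859147]), array([[-0.82207434, -0.41777375,  0.38685769],
       [-0.56919454,  0.62033567, -0.53963065],
       [-0.0145381 , -0.66381379, -0.74775657]])) [[389.320520270956, 0.0, 262.0782757151276], [0.0, 389.320520270956, 189.23582210757846], [0.0, 0.0, 1.0]]
top (array([ 0.40385367, -0.07502935,  1.01256622]), array([[-0.00908972, -0.98650591,  0.16347311],
       [-0.99987308,  0.00682758, -0.01439456],
       [ 0.01308419, -0.1635832 , -0.98644277]])) [[426.73451024693173, 0.0, 256.5657182715105], [0.0, 426.73451024693173, 192.1356899998602], [0.0, 0.0, 1.0]]
wrist (array([0.11811189, 0.51712049, 0.37228739]), array([[ 0.36117764,  0.89166212,  0.27292741],
       [ 0.93249505, -0.34475732, -0.1076818 ],
       [-0.00192206,  0.29339572, -0.95598915]])) [[264.42760557835265, 0.0, 256.98857046204324], [0.0, 264.42760557835265, 187.35293198375692], [0.0, 0.0, 1.0]]
{'time_s': 0.15, 'joints': array([ 1.20300445e+00,  2.60569350e-01, -1.39092072e-01,  1.17270923e+00,
        2.79569215e-05,  1.57078017e+00]), 'joint_velocities': array([ 0.00051851, -0.00176406,  0.00448053, -0.00041013,  0.00014171,
       -0.00132185]), 'joint_efforts': array([ 7.28963587e-04, -4.06005621e+01,  2.54165930e+01,  1.26792848e-02,
        5.40030510e-05, -9.26517103e-07]), 'eef_pos': array([0.18856525, 0.48939166, 0.23062981]), 'ee_rot': array([[ 3.59540332e-01,  9.33129358e-01, -5.92144864e-04],
       [ 9.33128218e-01, -3.59540819e-01, -1.45898723e-03],
       [-1.57432406e-03, -2.79823297e-05, -9.99998760e-01]]), 'wrist_force': array([-0.92778258,  0.18408239,  0.33651653]), 'torque': array([-0.00186891, -0.01913645,  0.02623499]), 'grip_width': 0.08572870653619889}
```

View pics/scene0.png

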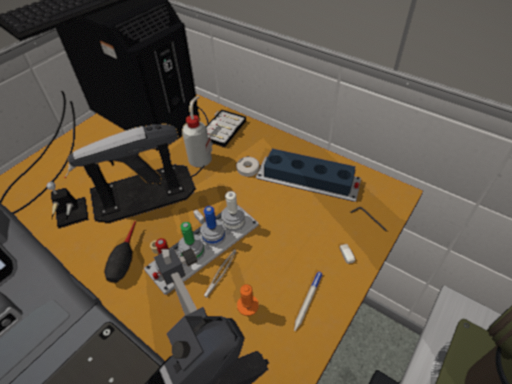

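View pics/top0.png

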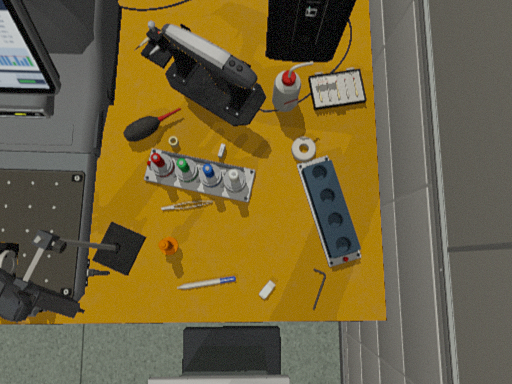

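View pics/wrist0.png

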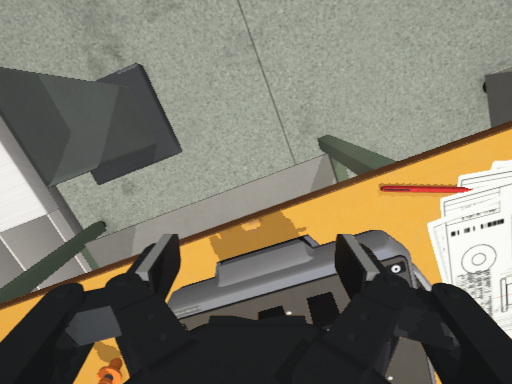

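```bash
python3 - <<'E'
from h import *
d=pickle.load(open('pics/top0.pkl','rb'));im=d['image'][:,:,::-1]
a=cv2.resize(im[140:215,135:265],None,fx=6,fy=6,interpolation=cv2.INTER_CUBIC)
cv2.imwrite('pics/a.png',a)
a=cv2.resize(im[150:270,290:370],None,fx=5,fy=5,interpolation=cv2.INTER_CUBIC)
cv2.imwrite('pics/b.png',a)
d2=pickle.load(open('pics/scene0.pkl','rb'));im=d2['image'][:,:,::-1]
cv2.imwrite('pics/c.png',cv2.resize(im[180:300,130:270],None,fx=5,fy=5,interpolation=cv2.INTER_CUBIC))
for n,p in dict(tcp=[.189,.49,.231],o=[0,0,0],a=[.3,.3,0],b=[.5,-.3,0]).items(): print(n,proj(d,p))
E
```

```text
tcp [-79.57913317 393.66122255]
o [217.82024808 450.70064599]
a [ 87.31356801 310.41604893]
b [344.95683324 221.17203577]
```

View pics/a.png

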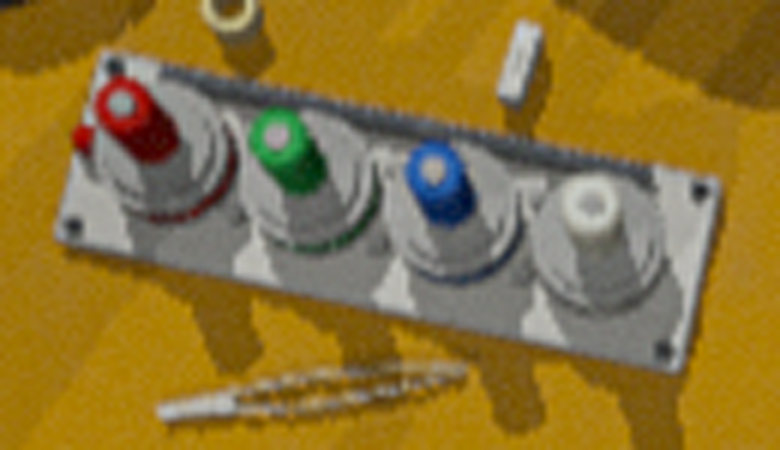

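View pics/b.png

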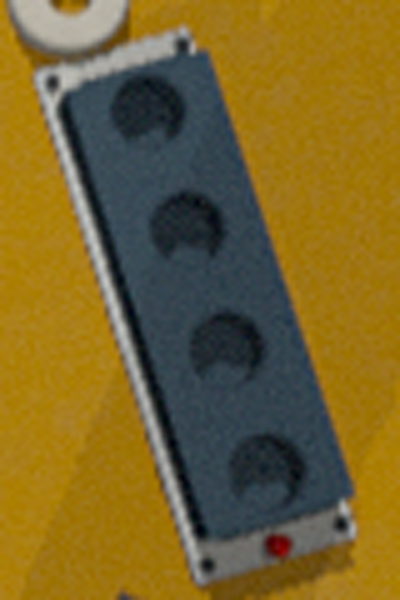

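View pics/c.png

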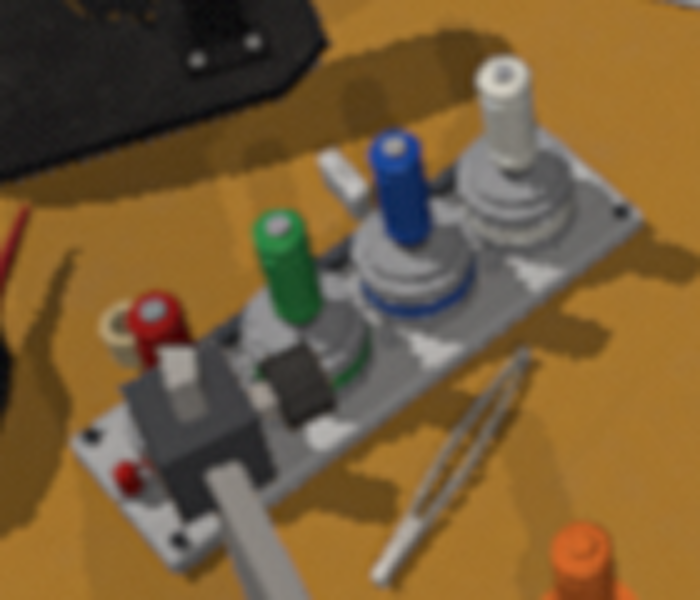

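```bash
python3 - <<'E'
from h import *
d=pickle.load(open('pics/top0.pkl','rb'));im=d['image'][:,:,::-1]
cv2.imwrite('pics/a2.png',cv2.resize(im[210:330,0:190],None,fx=4,fy=4,interpolation=cv2.INTER_CUBIC))
d2=pickle.load(open('pics/scene0.pkl','rb'));im=d2['image'][:,:,::-1]
cv2.imwrite('pics/c2.png',cv2.resize(im[184:384,100:300],None,fx=3,fy=3,interpolation=cv2.INTER_CUBIC))
E
```

```text
(no output)
```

View pics/a2.png

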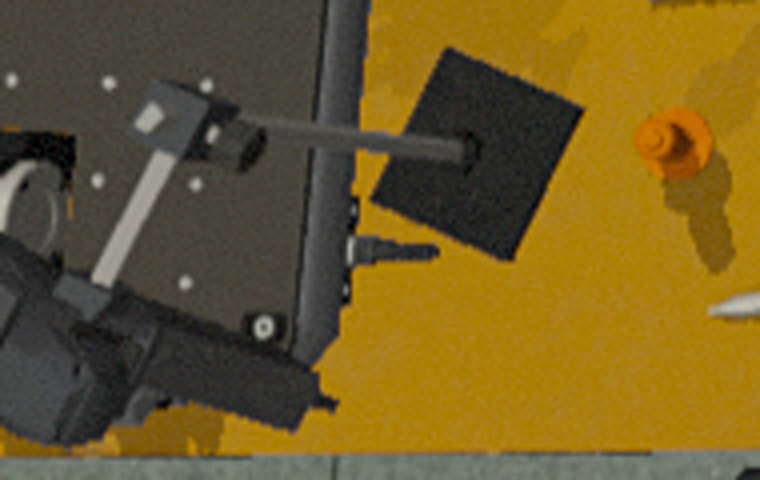

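View pics/c2.png

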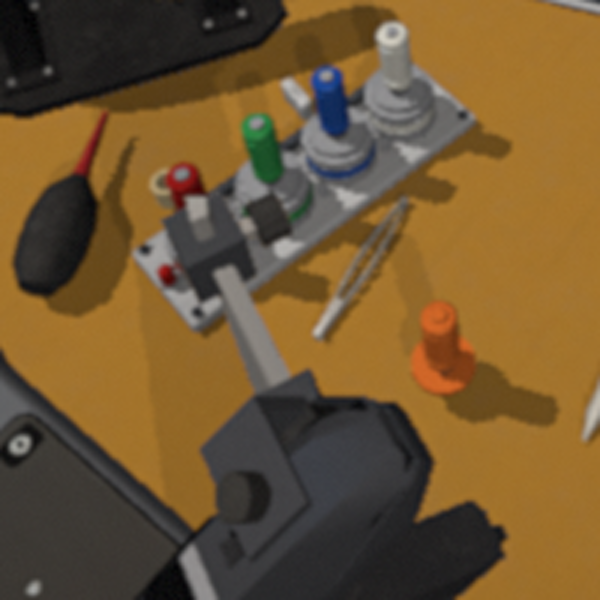

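```bash
python3 - <<'E'
from h import *
d=pickle.load(open('pics/top0.pkl','rb'));d2=pickle.load(open('pics/scene0.pkl','rb'))
def tri(a,b):
    L=[]
    for D,p in((d,a),(d2,b)):
        e,R=cam(D);r=R@np.linalg.solve(np.array(D['K']),[*p,1]);L.append((e,r/np.linalg.norm(r)))
    A=sum(np.eye(3)-np.outer(r,r) for e,r in L);B=sum((np.eye(3)-np.outer(r,r))@e for e,r in L)
    X=np.linalg.solve(A,B);return X.round(3),[np.linalg.norm(np.cross(X-e,r)).round(4) for e,r in L]
print('post base',ray(d,117,247,0.01))
print('base corners',[ray(d,*p,0.01).round(3) for p in[(112,222),(146,237),(128,275),(93,260)]])
for z in(.2,.3,.4,.5):print('posttop',z,ray(d,50,240,z).round(3))
# block white stub: top a2 (150,117)->(37.5,239); scene c2 (197,213)->(165.7,255)
print('stub',tri((37.5,239),(165.7,255)))
# knob dark cyl: a2 (245,145)->(61,246) ; c2 (268,220)->(189,257)
print('knob',tri((61,246),(189,257)))
# boom lower end: a2 (100,285)->(25,281); c2 (280,385)->(193,312)
print('boom end',tri((25,281),(193,312)))
# lamp nose tip right: a2 (335,402)->(84,310); c2 (500,535)->(267,362)
print('nose',tri((84,310),(267,362)))
for n,px in dict(green=(180.3,162.7),red=(155,157),blue=(207,169),white=(233.5,175)).items(): print(n,ray(d,*px,.13).round(3))
print('orange',ray(d,169,244,.03))
print('mug/cup',ray(d,174,141,0.01), 'black thing',[ray(d,*p,0.03).round(3) for p in [(168,85),(265,95),(240,125)]],'laptop edge',ray(d,92,250,0.02))
print('rack corners',[ray(d,135+p[0]/6,140+p[1]/6,.012).round(4) for p in[(106,52),(718,182),(682,370),(58,240)]],'pin',ray(d,135+82/6,140+138/6,.02))
print('stand corners',[ray(d,290+p[0]/5,150+p[1]/5,.012).round(4) for p in[(38,70),(190,30),(355,540),(200,585)]],'pin',ray(d,290+278/5,150+545/5,.02))
print('stand sockets',[ray(d,290+p[0]/5,150+p[1]/5,.046).round(4) for p in[(267,470),(228,347),(187,228),(148,111)]])
print('tape',ray(d,303,150,0.01),'bottle',ray(d,288,90,0.05),'press',ray(d,245,75,.15))
E
```

```text
post base [0.44310703 0.2356208  0.01      ]
base corners [array([0.501, 0.25 , 0.01 ]), array([0.466, 0.169, 0.01 ]), array([0.379, 0.208, 0.01 ]), array([0.414, 0.289, 0.01 ])]
posttop 0.2 [0.45  0.303 0.2  ]
posttop 0.3 [0.444 0.256 0.3  ]
posttop 0.4 [0.439 0.21  0.4  ]
posttop 0.5 [0.433 0.163 0.5  ]
stub (array([0.441, 0.239, 0.376]), [np.float64(0.0004), np.float64(0.0004)])
knob (array([0.433, 0.216, 0.35 ]), [np.float64(0.0007), np.float64(0.0007)])
boom end (array([0.382, 0.264, 0.356]), [np.float64(0.0018), np.float64(0.0018)])
nose (array([0.322, 0.226, 0.214]), [np.float64(0.0009), np.float64(0.0009)])
green [0.614 0.073 0.13 ]
red [0.627 0.127 0.13 ]
blue [0.6   0.016 0.13 ]
white [ 0.587 -0.04   0.13 ]
orange [0.44810352 0.11155792 0.03      ]
mug/cup [0.69700468 0.10931966 0.01      ] black thing [array([0.832, 0.123, 0.03 ]), array([ 0.805, -0.112,  0.03 ]), array([ 0.73 , -0.051,  0.03 ])] laptop edge [0.43637257 0.28934523 0.02      ]
rack corners [array([0.6776, 0.1598, 0.012 ]), array([ 0.6227, -0.0856,  0.012 ]), array([ 0.5469, -0.0707,  0.012 ]), array([0.6008, 0.1764, 0.012 ])] pin [0.64031106 0.16632642 0.02      ]
stand corners [array([ 0.6376, -0.189 ,  0.012 ]), array([ 0.657, -0.263,  0.012]), array([ 0.4128, -0.331 ,  0.012 ]), array([ 0.3928, -0.258 ,  0.012 ])] pin [ 0.41073994 -0.29327928  0.02      ]
stand sockets [array([ 0.444, -0.284,  0.046]), array([ 0.4998, -0.2686,  0.046 ]), array([ 0.5548, -0.2519,  0.046 ]), array([ 0.6099, -0.2357,  0.046 ])]
tape [ 0.67278472 -0.2032057   0.01      ] bottle [ 0.80961567 -0.16625008  0.05      ] press [ 0.80176685 -0.06511082  0.15      ]
```

Call:
{"method": "step_arm", "body": {"moves": [0,0,-5,0,100,0,0,-10,0,100,0,0,-15,0,100,0,0,-20,0,100,0,0,-25,0,100,0,0,-25,0,100], "grip_force": 40}}

```text
time_s: 0.9
eef_pos: [0.1892, 0.4911, 0.4852]
ee_rot: [[0.36, 0.933, 0.003], [0.933, -0.36, 0.008], [0.008, 0.0, -1.0]]
wrist_force: [-0.2, 0.6, -0.7]
grip_width: 0.0853
```

```bash
python3 - <<'E'
from h import *
s=arm.sense();print(s['joints'],s['eef_pos'])
snap('wrist','w1');snap('scene','s1')
E
```

```text
[ 1.20302229e+00  3.03654844e-01  5.89670588e-01  1.84876351e+00
 -1.18826280e-05  1.57079195e+00] [0.18923055 0.49110887 0.4851819 ]
```

View pics/w1.png

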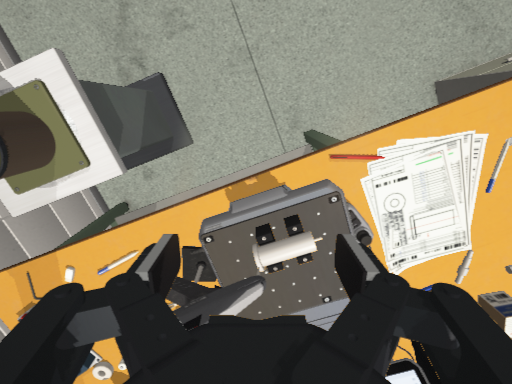

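View pics/s1.png

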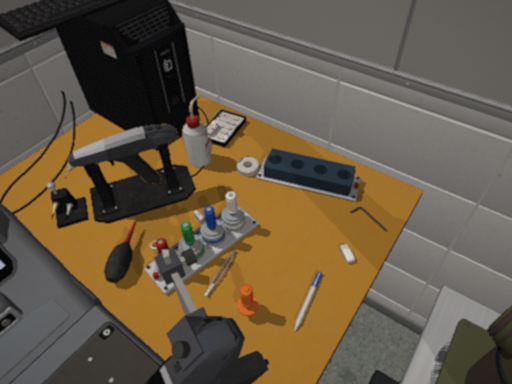

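Call:
{"method": "step_arm", "body": {"moves": [-2.8,5,0,8,100,-5.6,10,0,16,100,-8.4,15,0,24,100,-11.2,20,0,32,100,-14,25,0,40,100,-16.8,30,0,48,100,-19.6,35,0,56,100,-22.4,40,0,64,100,-25.2,45,0,72,100,-28,49.5,0,81,100,-28,49.5,0,81,100,-28,49.5,0,81,100]}}

```text
time_s: 2.5
eef_pos: [0.5494, 0.0507, 0.4798]
ee_rot: [[0.978, -0.209, -0.004], [-0.209, -0.978, 0.0], [-0.004, 0.001, -1.0]]
wrist_force: [0.4, -0.3, -0.0]
grip_width: 0.0857
```

```bash
python3 - <<'E'
from h import *
s=arm.sense();print(s['joints'],s['eef_pos'],s['ee_rot'])
snap('wrist','w2');snap('scene','s2');snap('top','t2')
E
```

```text
[9.16640215e-02 3.66468546e-01 6.70390160e-01 1.87838759e+00
 5.63227020e-04 1.87292709e+00] [0.5493961  0.0506826  0.47975355] [[ 9.77926494e-01 -2.08916346e-01 -3.70579075e-03]
 [-2.08916960e-01 -9.77933358e-01  2.24959225e-04]
 [-3.67101405e-03  5.54208953e-04 -9.99993108e-01]]
```

View pics/w2.png

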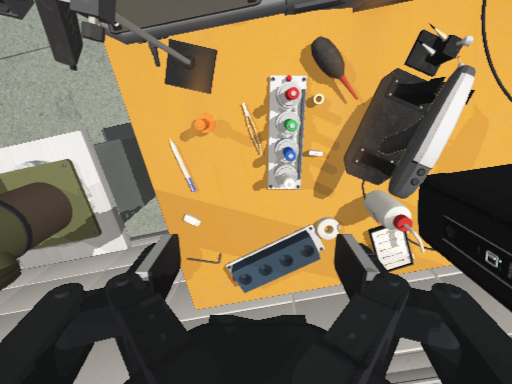

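View pics/t2.png

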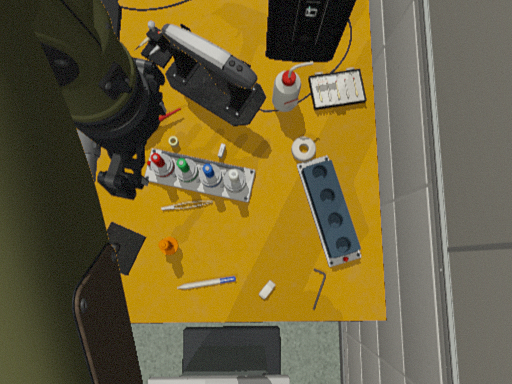

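```bash
python3 - <<'E'
from h import *
w=pickle.load(open('pics/w2.pkl','rb'));im=w['image'][:,:,::-1]
cv2.imwrite('pics/e.png',cv2.resize(im[70:195,260:330],None,fx=4.8,fy=4.8,interpolation=cv2.INTER_CUBIC))
cv2.imwrite('pics/f.png',cv2.resize(im[220:300,215:335],None,fx=6,fy=6,interpolation=cv2.INTER_CUBIC))
E
```

```text
(no output)
```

View pics/e.png

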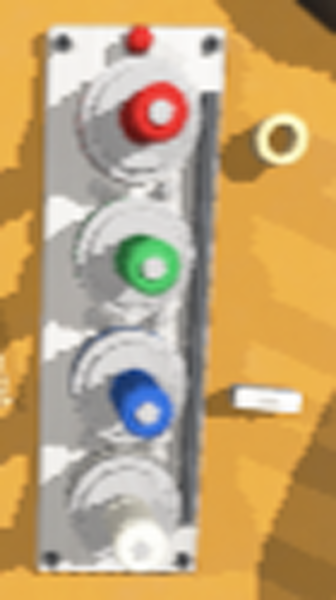

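View pics/f.png

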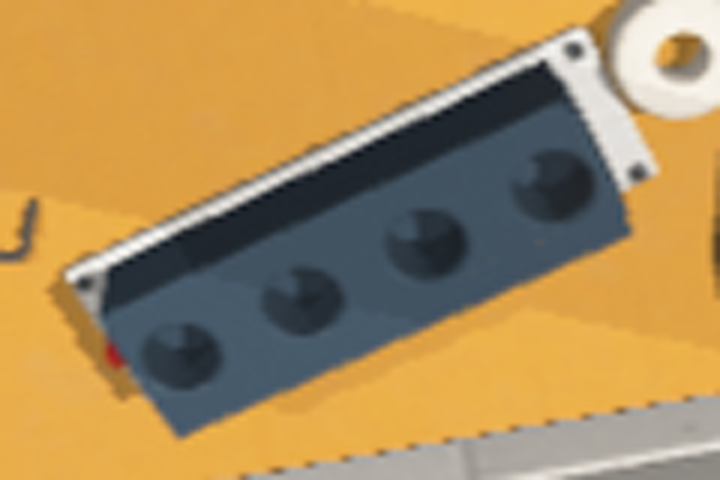

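```bash
python3 - <<'E'
from h import *
w=pickle.load(open('pics/w2.pkl','rb'));d=pickle.load(open('pics/top0.pkl','rb'))
H=lambda p,k,o:((p[0]+.5)/k-.5+o[0],(p[1]+.5)/k-.5+o[1])
def tri(a,b):
    L=[]
    for D,p in((w,a),(d,b)):
        e,R=cam(D);r=R@np.linalg.solve(np.array(D['K']),[*p,1]);L.append((e,r/np.linalg.norm(r)))
    A=sum(np.eye(3)-np.outer(r,r) for e,r in L);B=sum((np.eye(3)-np.outer(r,r))@e for e,r in L)
    return np.linalg.solve(A,B).round(4)
E=dict(red=(161,110),green=(153,267),blue=(148,412),white=(142,547));T=dict(red=(121,103),green=(277,137),blue=(435,168),white=(592,208))
for k in E:
    a=H(E[k],4.8,(260,70));b=H(T[k],6,(135,140));print(k,ray(w,*a,.108)[:2].round(4),ray(d,*b,.108)[:2].round(4),tri(a,b))
S=[(180,355),(302,300),(427,243),(553,184)];B=[(267,470),(228,347),(187,228),(148,111)]
for s,b in zip(S,B):
    s=H(s,6,(215,220));b=H(b,5,(290,150));print(ray(w,*s,.046)[:2].round(4),ray(d,*b,.046)[:2].round(4),tri(s,b))
print('rack',[ray(w,*H(p,4.8,(260,70)),.012)[:2].round(4) for p in[(45,28),(226,28),(192,570),(40,570)]])
E
```

```text
red [0.6328 0.1341] [0.6332 0.1322] [0.6342 0.1339 0.1017]
green [0.6198 0.0772] [0.6202 0.0756] [0.6207 0.0766 0.1037]
blue [0.6078 0.0208] [0.6084 0.0185] [0.6089 0.0193 0.1026]
white [ 0.5953 -0.0352] [ 0.5933 -0.0382] [ 0.5955 -0.0379  0.0988]
[ 0.4436 -0.2794] [ 0.4449 -0.2832] [ 0.4439 -0.2835  0.0413]
[ 0.4997 -0.2637] [ 0.5008 -0.2677] [ 0.5002 -0.2683  0.0402]
[ 0.5559 -0.2478] [ 0.5558 -0.251 ] [ 0.5562 -0.2519  0.0401]
[ 0.6112 -0.2314] [ 0.6108 -0.2348] [ 0.612  -0.2359  0.039 ]
rack [array([0.6011, 0.1807]), array([0.6797, 0.1637]), array([ 0.6235, -0.0822]), array([ 0.5488, -0.0661])]
```

Call:
{"method": "step_arm", "body": {"moves": [1.5,1.8,5,0,100,3,3.7,10,0,100,4.5,5.6,15,0,100,6.2,7.6,20,0,100,6.2,7.6,24,0,100,6.2,7.6,26,0,100,6.2,7.6,26,0,100]}}

```text
time_s: 3.52
eef_pos: [0.5928, -0.0354, 0.2199]
ee_rot: [[0.978, -0.207, -0.004], [-0.207, -0.978, 0.0], [-0.004, 0.0, -1.0]]
wrist_force: [0.8, 0.6, 0.9]
grip_width: 0.0853
```

```bash
python3 - <<'E'
from h import *
w=snap('wrist','w3');s=w['state'];print(s['eef_pos'],s['ee_rot'])
for p in [[.5945,-.0365,.108],[*s['eef_pos'][:2],.108]]:print(proj(w,p))
E
```

```text
[ 0.5928482  -0.03543399  0.21989879] [[ 9.78268425e-01 -2.07308043e-01 -3.77688463e-03]
 [-2.07308216e-01 -9.78275616e-01  3.49914160e-04]
 [-3.76737416e-03  4.40669240e-04 -9.99992806e-01]]
[260.18857863 185.56184297]
[258.35366396 184.89256057]
```

View pics/w3.png

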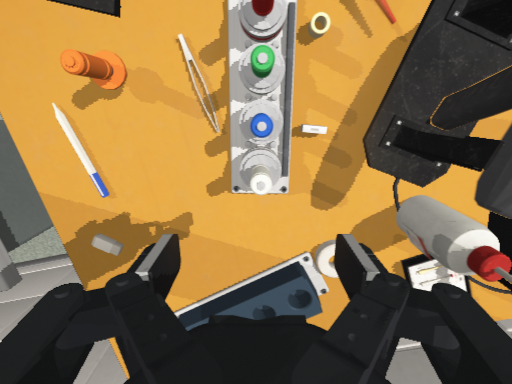

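```bash
python3 - <<'E'
from h import *
w=pickle.load(open('pics/w3.pkl','rb'));im=w['image'][:,:,::-1]
cv2.imwrite('pics/g.png',cv2.resize(im[30:200,225:300],None,fx=3.5,fy=3.5,interpolation=cv2.INTER_CUBIC))
cv2.imwrite('pics/g2.png',cv2.resize(im[150:200,230:290],None,fx=10,fy=10,interpolation=cv2.INTER_CUBIC))
E
```

```text
(no output)
```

View pics/g.png

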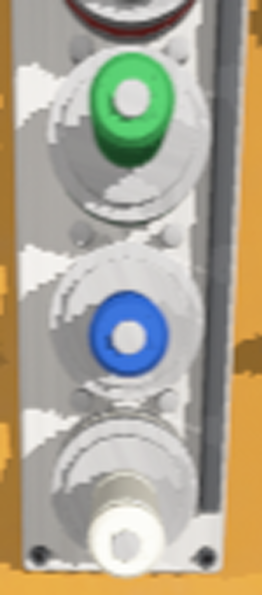

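View pics/g2.png

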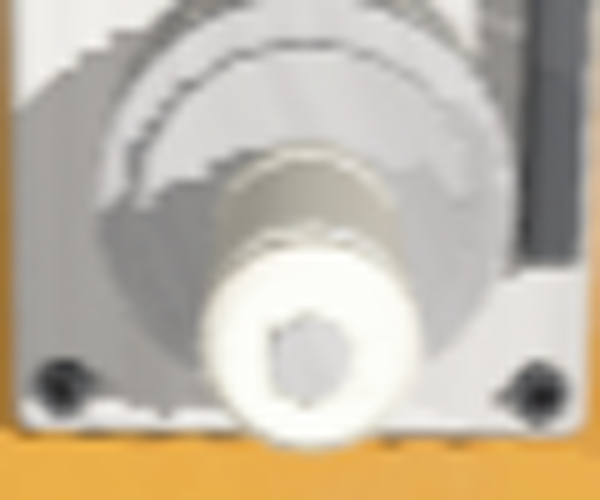

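```bash
python3 - <<'E'
from h import *
w=pickle.load(open('pics/w3.pkl','rb'))
print('white',ray(w,260.6,184.5,.108))
print('green',ray(w,225+98.0/3.5*0+131.5/3.5-.5,30+98.5/3.5-.5,.108))
print('blue',ray(w,225+128.5/3.5-.5,30+338.5/3.5-.5,.108))
print('holes',ray(w,236,188,.012),ray(w,283.5,188.7,.012))
R=w['state']['ee_rot'];print(R.T@(ray(w,260.6,184.5,.108)-w['state']['eef_pos']))
E
```

```text
white [ 0.59513017 -0.03550092  0.108     ]
green [0.62003658 0.07710828 0.108     ]
blue [0.60736742 0.02009526 0.108     ]
holes [ 0.55591114 -0.06128459  0.012     ] [ 0.62002995 -0.07596173  0.012     ]
[ 0.00266782 -0.00045691  0.11188934]
```

Call:
{"method": "step_arm", "body": {"moves": [0.2,0,4,0,100,0.2,0,8,0,90,0.2,0,12,0,75,0.2,0,15.4,0,60,0.2,0,15.4,0,50,0.2,0,15.4,0,50]}}

```text
time_s: 4.32
eef_pos: [0.5985, -0.0369, 0.0696]
ee_rot: [[0.978, -0.209, 0.004], [-0.209, -0.978, -0.0], [0.004, -0.001, -1.0]]
wrist_force: [1.2, 0.7, 0.4]
grip_width: 0.0426
```

```bash
python3 - <<'E'
from h import *
w=snap('wrist','w4');s=w['state'];print(s['eef_pos'],s['ee_rot'],s['grip_width'])
R=s['ee_rot'];print(R.T@(np.array([.5951,-.036,.108])-s['eef_pos']))
snap('top','t4')
E
```

```text
[ 0.59849022 -0.03685761  0.06963312] [[ 9.77999030e-01 -2.08577102e-01  3.67293091e-03]
 [-2.08577594e-01 -9.78005789e-01 -2.52901674e-04]
 [ 3.64489719e-03 -5.18753499e-04 -9.99993223e-01]] 0.042643906937353496
[-0.00335467 -0.00015153 -0.03837929]
```

View pics/w4.png

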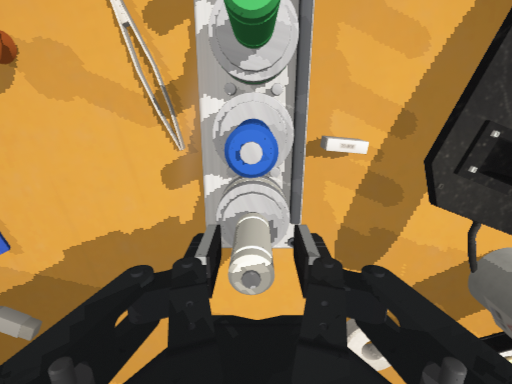

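Call:
{"method": "step_arm", "body": {"moves": [-0.2,0,0.3,0,50,-0.2,0,0.3,0,50,-0.2,0,0.3,0,50]}}

```text
time_s: 4.8
eef_pos: [0.5947, -0.0367, 0.0645]
ee_rot: [[0.978, -0.209, 0.0], [-0.209, -0.978, -0.0], [0.0, -0.0, -1.0]]
wrist_force: [-0.3, -0.4, 0.3]
grip_width: 0.0426
```

```bash
python3 - <<'E'
from h import *
w=snap('wrist','w5');s=w['state'];print(s['eef_pos'],s['ee_rot'][2],s['grip_width'],s['joint_velocities'].round(3))
im=w['image'][:,:,::-1]
cv2.imwrite('pics/i.png',cv2.resize(im[200:310,190:320],None,fx=5,fy=5,interpolation=cv2.INTER_CUBIC))
E
```

```text
[ 0.59473357 -0.03668942  0.06451983] [ 2.42085453e-04 -2.42014604e-05 -9.99999970e-01] 0.04258702957421153 [ 0.     0.004  0.001 -0.001 -0.     0.001]
```

View pics/i.png

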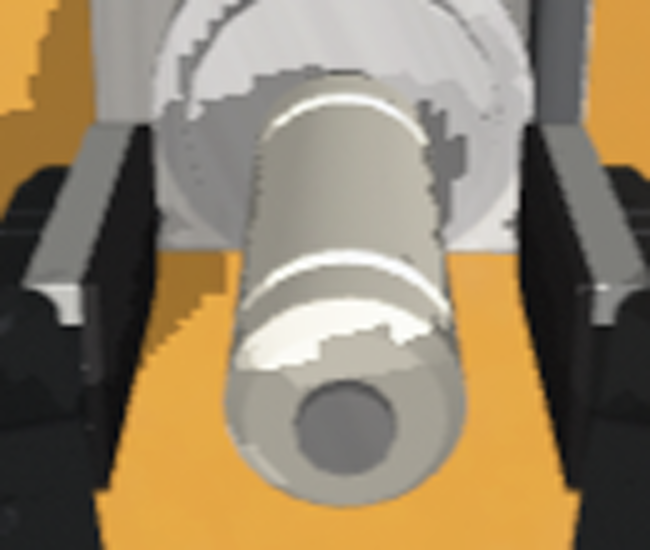

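Call:
{"method": "step_arm", "body": {"moves": [0.05,0,0,0,40,0.05,0,0,0,20,0.05,0,0,0,10,0.05,0,0,0,10,0.05,0,0,0,10]}}

```text
time_s: 5.48
eef_pos: [0.5955, -0.0368, 0.0644]
ee_rot: [[0.978, -0.209, 0.001], [-0.209, -0.978, -0.0], [0.001, 0.0, -1.0]]
wrist_force: [1.1, -0.4, 0.2]
grip_width: 0.021
```

Call:
{"method": "step_arm", "body": {"moves": [0,0,-0.5,0,10,0,0,-1.5,0,10,0,0,-3,0,10,0,0,-5.5,0,10,0,0,-8.5,0,10,0,0,-11,0,10,0,0,-12,0,10,0,0,-12,0,10]}}

```text
time_s: 6.48
eef_pos: [0.5955, -0.0368, 0.1852]
ee_rot: [[0.978, -0.209, 0.001], [-0.209, -0.978, -0.0], [0.001, -0.0, -1.0]]
wrist_force: [-0.1, 1.0, -2.0]
grip_width: 0.021
```

```bash
python3 - <<'E'
from h import *
w=snap('wrist','w6');s=w['state'];print(s['eef_pos'],s['wrist_force'],s['joints'])
def rel(p,yaw):
    c=np.array([np.cos(yaw),np.sin(yaw)]);R=s['ee_rot'];d=R.T@(np.array(p)-s['eef_pos']);return d*100
for p in [(.4443,-.2815,.2),(.5003,-.266,.2),(.556,-.2497,.2),(.6115,-.2335,.2)]:print(rel(p,0))
E
```

```text
[ 0.5954891  -0.03675796  0.18515219] [-0.14935022  0.96492698 -2.03032186] [-6.16637208e-02  4.02725655e-01 -4.80606967e-02  1.11862178e+00
  2.71737685e-05  1.71982620e+00]
[-9.66403537 27.09457676 -1.50432282]
[-4.51204268 24.40768034 -1.49664489]
[ 0.5938824  21.64882716 -1.48901326]
[ 5.68234115 18.90393561 -1.48140878]
```

View pics/w6.png

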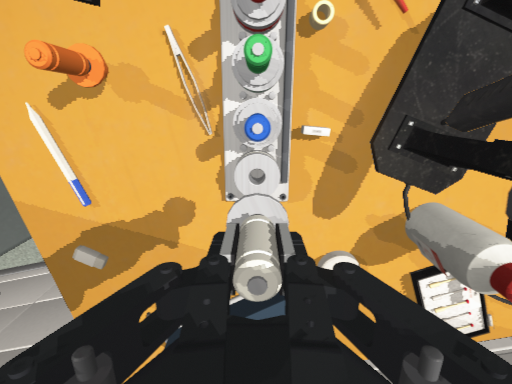

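Call:
{"method": "step_arm", "body": {"moves": [0.8,2.7,0,8,10,1.6,5.4,0,16,10,2.4,8.1,0,24,10,3.2,10.8,0,32,10,4,13.5,0,40,10,4.8,16.2,0,48,10,5.6,18.2,0,56,10,5.7,18.9,0,62.2,10,5.7,18.9,0,62.2,10,5.7,18.9,0,62.2,10]}}

```text
time_s: 7.78
eef_pos: [0.6108, -0.2329, 0.1833]
ee_rot: [[0.273, -0.962, -0.002], [-0.962, -0.273, 0.001], [-0.001, 0.001, -1.0]]
wrist_force: [-0.9, 0.7, -2.3]
grip_width: 0.0206
```

```bash
python3 - <<'E'
from h import *
w=snap('wrist','w7');s=w['state'];print(s['eef_pos'],s['ee_rot'],s['joints'])
snap('top','t7')
E
```

```text
[ 0.61084383 -0.23293916  0.18333801] [[ 2.72729543e-01 -9.62089165e-01 -1.74198425e-03]
 [-9.62089783e-01 -2.72731381e-01  9.18561470e-04]
 [-1.35883181e-03  1.42542640e-03 -9.99998061e-01]] [-3.64433694e-01  5.05194397e-01  1.17166080e-01  1.18472299e+00
  2.37357200e-04  2.50092851e+00]
```

View pics/w7.png

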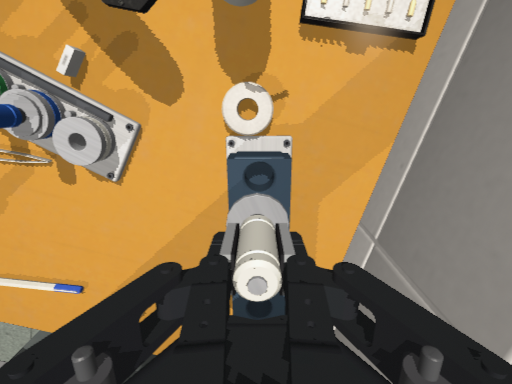

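View pics/t7.png

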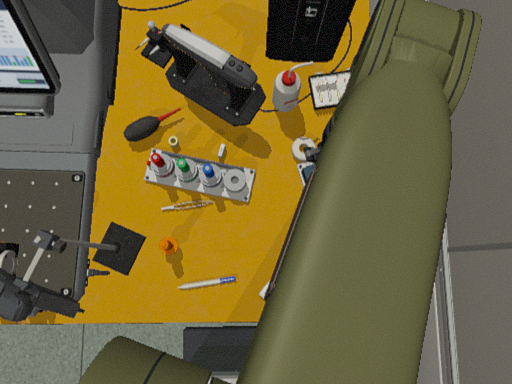

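```bash
python3 - <<'E'
from h import *
w=pickle.load(open('pics/w7.pkl','rb'));im=w['image'][:,:,::-1]
cv2.imwrite('pics/j.png',cv2.resize(im[125:215,215:305],None,fx=6,fy=6,interpolation=cv2.INTER_CUBIC))
for y in (.087,.029,-.029,-.087):
    o=np.array([.528,-.2577]);p=o+y*np.array([-.962,-.273])
    print(p,proj(w,[*p,.046]))
E
```

```text
[ 0.444306 -0.281451] [259.05109654 307.99955877]
[ 0.500102 -0.265617] [259.06431654 268.89642647]
[ 0.555898 -0.249783] [259.07901096 225.43214583]
[ 0.611694 -0.233949] [259.09544102 176.83403416]
```

View pics/j.png

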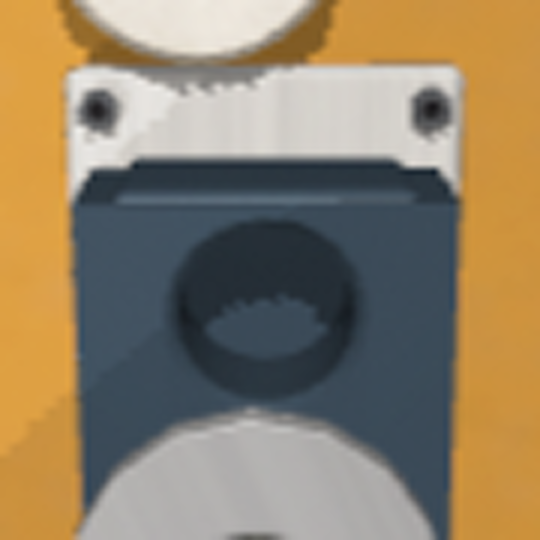

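Call:
{"method": "step_arm", "body": {"moves": [0.1,-0.1,3,0,10,0.1,-0.1,6,0,10,0.1,-0.1,8.5,0,10,0.1,-0.1,10,0,10,0.1,-0.1,11,0,10,0.1,-0.1,11.2,0,10,0.1,-0.1,11.2,0,10]}}

```text
time_s: 8.75
eef_pos: [0.6132, -0.2344, 0.0731]
ee_rot: [[0.271, -0.963, 0.001], [-0.963, -0.271, -0.0], [0.001, -0.001, -1.0]]
wrist_force: [-0.9, 0.5, -2.3]
grip_width: 0.0208
```

```bash
python3 - <<'E'
from h import *
w=snap('wrist','w8');s=w['state'];print(s['eef_pos'],s['wrist_force'])
im=w['image'][:,:,::-1]
cv2.imwrite('pics/k.png',cv2.resize(im[100:310,170:350],None,fx=2.8,fy=2.8,interpolation=cv2.INTER_CUBIC))
E
```

```text
[ 0.61323498 -0.23439759  0.07305302] [-0.86901644  0.45548372 -2.29659709]
```

View pics/k.png

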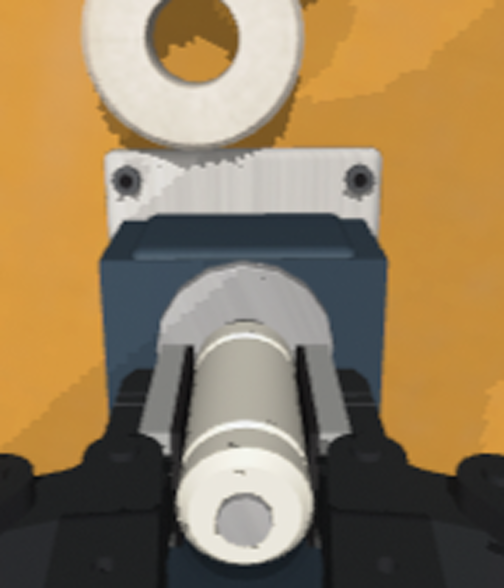

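Nearly seated and centred. Lower the last few mm.

Call:
{"method": "step_arm", "body": {"moves": [0,0,0.1,0,10,0,0,0.2,0,10,0,0,0.2,0,10,0,0,0.2,0,10]}}

```text
time_s: 9.3
eef_pos: [0.6126, -0.2342, 0.0703]
ee_rot: [[0.271, -0.963, -0.0], [-0.963, -0.271, 0.0], [-0.0, 0.0, -1.0]]
wrist_force: [0.0, 0.1, -2.9]
grip_width: 0.0208
```

Call:
{"method": "step_arm", "body": {"moves": [0,0,0.1,0,10,0,0,0.15,0,10,0,0,0.15,0,10,0,0,0.15,0,10]}}

```text
time_s: 9.8
eef_pos: [0.6126, -0.2342, 0.0688]
ee_rot: [[0.271, -0.963, -0.0], [-0.963, -0.271, 0.0], [-0.0, 0.0, -1.0]]
wrist_force: [-0.1, 0.0, -2.9]
grip_width: 0.0211
```

Call:
{"method": "step_arm", "body": {"moves": [0,0,0.05,0,10,0,0,0.1,0,10,0,0,0.1,0,10]}}

```text
time_s: 10.18
eef_pos: [0.6127, -0.2342, 0.0684]
ee_rot: [[0.271, -0.963, 0.001], [-0.963, -0.271, -0.0], [0.0, -0.0, -1.0]]
wrist_force: [-1.2, -0.1, 2.8]
grip_width: 0.0212
```

Call:
{"method": "step_arm", "body": {"moves": [0,0,0,0,30,0,0,0,0,40,0,0,0,0,50,0,0,0,0,50]}}

```text
time_s: 10.68
eef_pos: [0.6127, -0.2342, 0.0677]
ee_rot: [[0.271, -0.963, 0.0], [-0.963, -0.271, 0.0], [0.0, -0.0, -1.0]]
wrist_force: [-0.7, 0.4, 0.8]
grip_width: 0.0425
```

```bash
python3 - <<'E'
from h import *
w=snap('wrist','w9');s=w['state'];print(s['eef_pos'],s['wrist_force'])
im=w['image'][:,:,::-1]
cv2.imwrite('pics/l.png',cv2.resize(im[100:310,170:350],None,fx=2.8,fy=2.8,interpolation=cv2.INTER_CUBIC))
E
```

```text
[ 0.61269096 -0.23419474  0.06774839] [-0.71050775  0.36807956  0.82105197]
```

View pics/l.png

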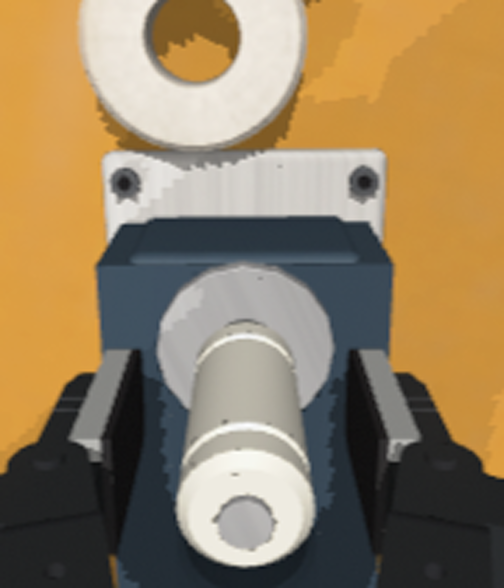

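Call:
{"method": "step_arm", "body": {"moves": [0,0,-4,0,60,0,0,-8,0,60,0,0,-12,0,60,-3,-0.8,-12,-7.8,60,-6.1,-1.6,-12,-15.6,60,-9.2,-2.4,-12,-23.4,60,-12.3,-3.2,-12,-31.2,60,-15.4,-4,-12,-39,60,-18.5,-4.8,-12,-46.8,60,-21.6,-5.6,-12,-54.6,60,-24.6,-6.4,-12,-62.2,60,-24.6,-6.4,-12,-62.2,60,-24.6,-6.4,-12,-62.2,60,-24.6,-6.4,-8,-62.2,55,-24.6,-6.4,-4,-62.2,50,-24.6,-6.4,-1,-62.2,50,-24.6,-6.4,0.3,-62.2,50,-24.6,-6.4,0.3,-62.2,50,-24.6,-6.4,0.3,-62.2,50]}}

```text
time_s: 13.1
eef_pos: [0.6088, 0.0197, 0.0662]
ee_rot: [[0.978, -0.21, 0.003], [-0.21, -0.978, 0.0], [0.002, -0.001, -1.0]]
wrist_force: [0.2, 0.4, 0.3]
grip_width: 0.0429
```

```bash
cat >> h.py <<'E'
def look(tag):
    w=snap('wrist',tag);s=w['state'];print(s['eef_pos'].round(4),s['ee_rot'][:,0].round(4),s['wrist_force'].round(1))
    im=w['image'][:,:,::-1];cv2.imwrite(f'pics/{tag}_c.png',cv2.resize(im[100:310,170:350],None,fx=2.8,fy=2.8,interpolation=cv2.INTER_CUBIC))
E
python3 -c "
from h import *
look('w10')"
```

```text
[0.6088 0.0197 0.0662] [ 0.9777 -0.2098  0.0025] [0.2 0.4 0.3]
```

View pics/w10_c.png

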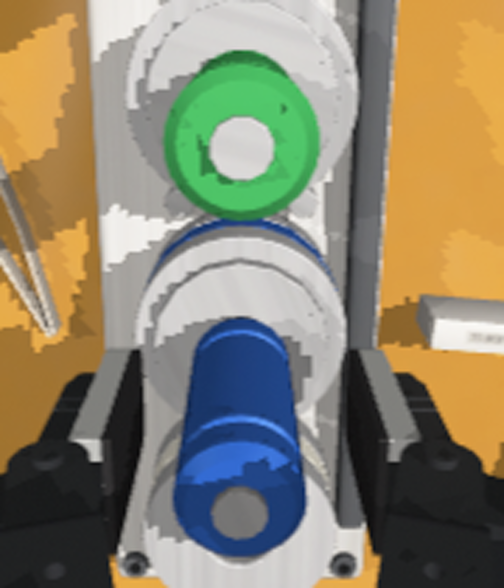

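Call:
{"method": "step_arm", "body": {"moves": [0,0,0,0,40,0,0,0,0,20,0,0,0,0,10,0,0,0,0,10,0,0,0,0,10,0,0,0,0,10,0,0,-0.5,0,10,0,0,-1.5,0,10,0,0,-3,0,10,0,0,-5.5,0,10,0,0,-8.5,0,10,0,0,-11,0,10,0,0,-12,0,10,0,0,-12,0,10]}}

```text
time_s: 14.9
eef_pos: [0.6079, 0.02, 0.1855]
ee_rot: [[0.978, -0.209, 0.001], [-0.209, -0.978, 0.0], [0.001, -0.0, -1.0]]
wrist_force: [0.8, -1.0, -3.2]
grip_width: 0.0209
```

```bash
python3 -c "
from h import *
look('w11')"
```

```text
[0.6079 0.02   0.1855] [ 0.9779 -0.2091  0.0012] [ 0.8 -1.  -3.2]
```

View pics/w11_c.png

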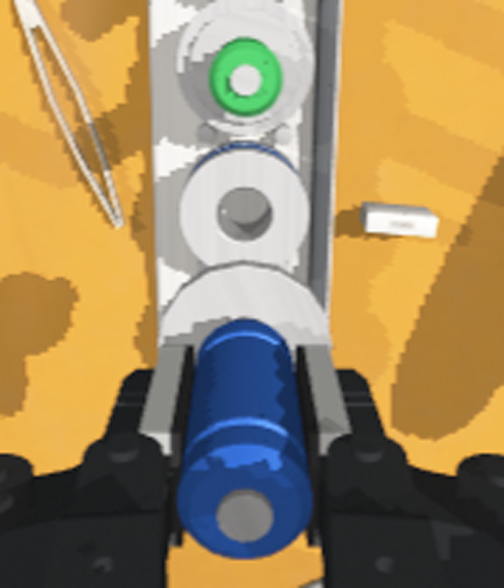

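Call:
{"method": "step_arm", "body": {"moves": [0.1,3.4,0,7.8,10,0.2,6.8,0,15.6,10,0.3,10.3,0,23.4,10,0.4,13.7,0,31.2,10,0.5,17.2,0,39,10,0.6,20.6,0,46.8,10,0.6,24,0,54.6,10,0.6,27.5,0,62.2,10,0.6,27.5,0,62.2,10,0.6,27.5,0,62.2,10,0.6,27.5,3,62.2,10,0.6,27.5,6,62.2,10,0.6,27.5,6,62.2,10,0.6,27.5,6,62.2,10]}}

```text
time_s: 16.7
eef_pos: [0.5566, -0.2497, 0.1256]
ee_rot: [[0.272, -0.962, 0.001], [-0.962, -0.272, -0.0], [0.0, -0.001, -1.0]]
wrist_force: [0.2, -0.9, -2.2]
grip_width: 0.021
```

```bash
python3 -c "
from h import *
look('w12')"
```

```text
[ 0.5566 -0.2497  0.1256] [ 2.723e-01 -9.622e-01  3.000e-04] [ 0.2 -0.9 -2.2]
```

View pics/w12_c.png

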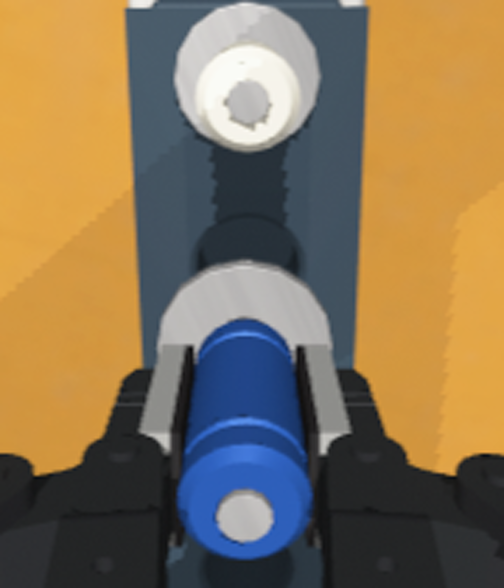

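Call:
{"method": "step_arm", "body": {"moves": [0,0,2.5,0,10,0,0,4.5,0,10,0,0,5.2,0,10,0,0,5.4,0,10,0,0,5.5,0,10,0,0,5.55,0,10,0,0,5.55,0,10]}}

```text
time_s: 17.62
eef_pos: [0.5563, -0.2504, 0.0698]
ee_rot: [[0.271, -0.963, 0.001], [-0.963, -0.271, -0.0], [0.001, -0.001, -1.0]]
wrist_force: [0.5, -0.3, -1.1]
grip_width: 0.0212
```

Call:
{"method": "step_arm", "body": {"moves": [0,0,0.05,0,10,0,0,0.1,0,10,0,0,0.1,0,10]}}

```text
time_s: 18.0
eef_pos: [0.5563, -0.2504, 0.0698]
ee_rot: [[0.271, -0.963, 0.001], [-0.963, -0.271, -0.001], [0.001, -0.001, -1.0]]
wrist_force: [-2.5, 2.1, 6.2]
grip_width: 0.0213
```

Call:
{"method": "step_arm", "body": {"moves": [0,0,0,0,30,0,0,0,0,40,0,0,0,0,50,0,0,0,0,50]}}

```text
time_s: 18.5
eef_pos: [0.5559, -0.2502, 0.0681]
ee_rot: [[0.271, -0.963, -0.0], [-0.963, -0.271, 0.0], [-0.0, 0.0, -1.0]]
wrist_force: [1.0, 0.7, -0.1]
grip_width: 0.0431
```

```bash
python3 -c "
from h import *
look('w13')"
```

```text
[ 0.5559 -0.2502  0.0681] [ 2.710e-01 -9.626e-01 -2.000e-04] [ 1.   0.7 -0.1]
```

View pics/w13_c.png

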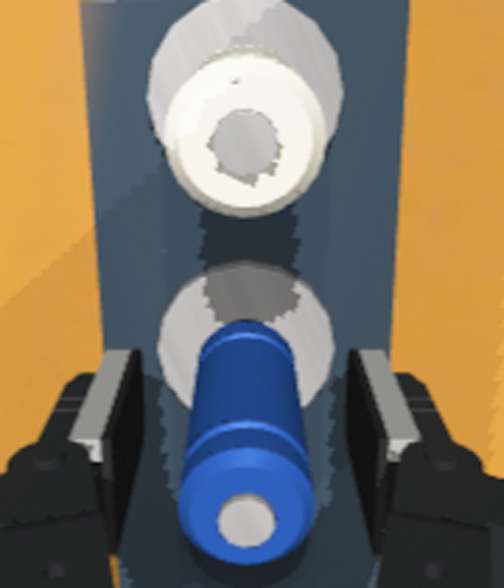

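Call:
{"method": "step_arm", "body": {"moves": [0,0,-4,0,60,0,0,-8,0,60,0,0,-12,0,60,-3.7,-1.9,-12,-7.8,60,-7.4,-3.8,-12,-15.6,60,-11.1,-5.7,-12,-23.4,60,-14.8,-7.6,-12,-31.2,60,-18.5,-9.5,-12,-39,60,-22.2,-11.4,-12,-46.8,60,-25.9,-13.3,-12,-54.6,60,-29.7,-15.1,-12,-62.2,60,-29.7,-15.1,-12,-62.2,60,-29.7,-15.1,-12,-62.2,60,-29.7,-15.1,-8,-62.2,55,-29.7,-15.1,-4,-62.2,50,-29.7,-15.1,-1,-62.2,50,-29.7,-15.1,0.3,-62.2,50,-29.7,-15.1,0.3,-62.2,50,-29.7,-15.1,0.3,-62.2,50]}}

```text
time_s: 20.92
eef_pos: [0.622, 0.0763, 0.0668]
ee_rot: [[0.978, -0.21, 0.003], [-0.21, -0.978, 0.0], [0.002, -0.001, -1.0]]
wrist_force: [0.2, -0.2, -0.3]
grip_width: 0.0428
```

```bash
python3 -c "
from h import *
look('w14')"
```

```text
[0.622  0.0763 0.0668] [ 0.9777 -0.2098  0.0024] [ 0.2 -0.2 -0.3]
```

View pics/w14_c.png

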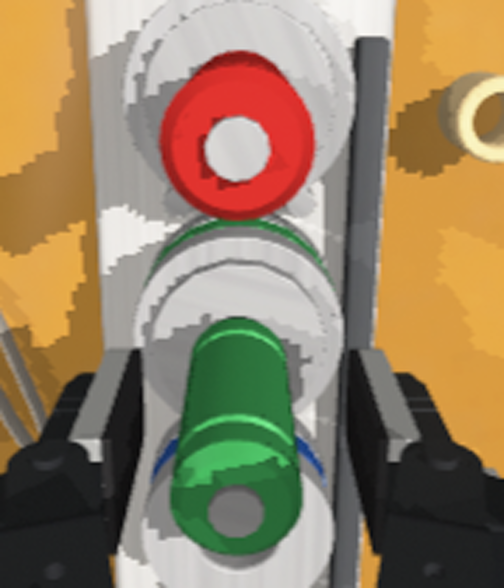

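Call:
{"method": "step_arm", "body": {"moves": [-0.05,0,0,0,40,-0.05,0,0,0,20,-0.05,0,0,0,10,-0.05,0,0,0,10,-0.05,0,0,0,10,-0.05,0,0,0,10,-0.05,0,-0.5,0,10,-0.05,0,-1.5,0,10,-0.05,0,-3,0,10,-0.05,0,-5.5,0,10,-0.05,0,-8.5,0,10,-0.05,0,-11,0,10,-0.05,0,-12,0,10,-0.05,0,-12,0,10]}}

```text
time_s: 22.72
eef_pos: [0.6207, 0.0767, 0.1861]
ee_rot: [[0.978, -0.209, 0.001], [-0.209, -0.978, 0.0], [0.001, -0.0, -1.0]]
wrist_force: [0.3, 0.1, -2.6]
grip_width: 0.0207
```

```bash
python3 -c "
from h import *
look('w15')
s=arm.sense();print((s['ee_rot'].T@(np.array([.5003,-.2658,.1855])-s['eef_pos']))*100)"
```

```text
[0.6207 0.0767 0.1861] [ 0.9779 -0.2092  0.0014] [ 0.3  0.1 -2.6]
[-4.54407772 35.98958569 -0.03935745]
```

View pics/w15_c.png

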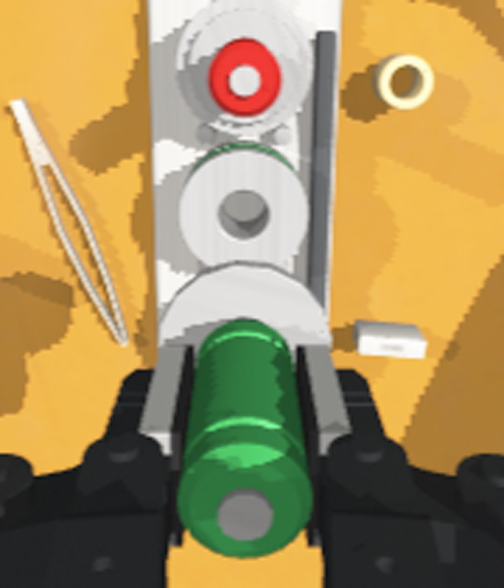

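Call:
{"method": "step_arm", "body": {"moves": [-0.6,4.5,0,7.8,10,-1.1,9,0,15.6,10,-1.7,13.5,0,23.4,10,-2.3,18,0,31.2,10,-2.8,22.5,0,39,10,-3.4,27,0,46.8,10,-4,31.5,0,54.6,10,-4.5,36,0,62.2,10,-4.5,36,0,62.2,10,-4.5,36,0,62.2,10,-4.5,36,3,62.2,10,-4.5,36,6,62.2,10,-4.5,36,6,62.2,10,-4.5,36,6,62.2,10]}}

```text
time_s: 24.52
eef_pos: [0.5016, -0.2653, 0.126]
ee_rot: [[0.272, -0.962, 0.001], [-0.962, -0.272, -0.0], [0.0, -0.0, -1.0]]
wrist_force: [0.5, -0.6, -0.8]
grip_width: 0.0213
```

```bash
python3 -c "
from h import *
look('w16')"
```

```text
[ 0.5016 -0.2653  0.126 ] [ 2.725e-01 -9.622e-01  3.000e-04] [ 0.5 -0.6 -0.8]
```

View pics/w16_c.png

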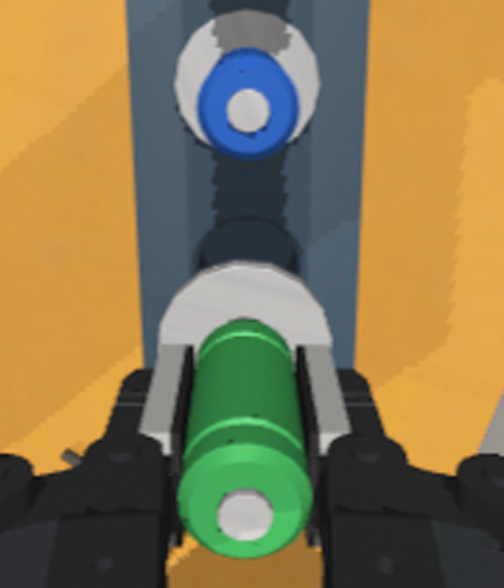

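Call:
{"method": "step_arm", "body": {"moves": [0,0.1,2.5,0,10,0,0.1,4.5,0,10,0,0.1,5.2,0,10,0,0.1,5.4,0,10,0,0.1,5.5,0,10,0,0.1,5.55,0,10,0,0.1,5.55,0,10]}}

```text
time_s: 25.45
eef_pos: [0.5003, -0.2664, 0.0703]
ee_rot: [[0.271, -0.963, 0.001], [-0.963, -0.271, -0.0], [0.001, -0.001, -1.0]]
wrist_force: [-0.8, -0.0, -0.6]
grip_width: 0.0209
```

Call:
{"method": "step_arm", "body": {"moves": [0,0,0.05,0,10,0,0,0.1,0,10,0,0,0.1,0,10]}}

```text
time_s: 25.82
eef_pos: [0.5004, -0.2664, 0.0702]
ee_rot: [[0.271, -0.963, 0.001], [-0.963, -0.271, -0.001], [0.001, -0.001, -1.0]]
wrist_force: [-2.9, 0.7, 6.9]
grip_width: 0.0212
```

Call:
{"method": "step_arm", "body": {"moves": [0,0,0,0,30,0,0,0,0,40,0,0,0,0,50,0,0,0,0,50]}}

```text
time_s: 26.32
eef_pos: [0.4999, -0.2662, 0.0686]
ee_rot: [[0.271, -0.963, -0.0], [-0.963, -0.271, 0.0], [-0.0, 0.0, -1.0]]
wrist_force: [-0.1, 0.2, -0.3]
grip_width: 0.0426
```

```bash
python3 -c "
from h import *
look('w17')
s=arm.sense();print((s['ee_rot'].T@(np.array([.6325,.133,.0652])-s['eef_pos']))*100)"
```

```text
[ 0.4999 -0.2662  0.0686] [ 2.711e-01 -9.626e-01 -2.000e-04] [-0.1  0.2 -0.3]
[-34.83248298 -23.57747676   0.34442064]
```

View pics/w17_c.png

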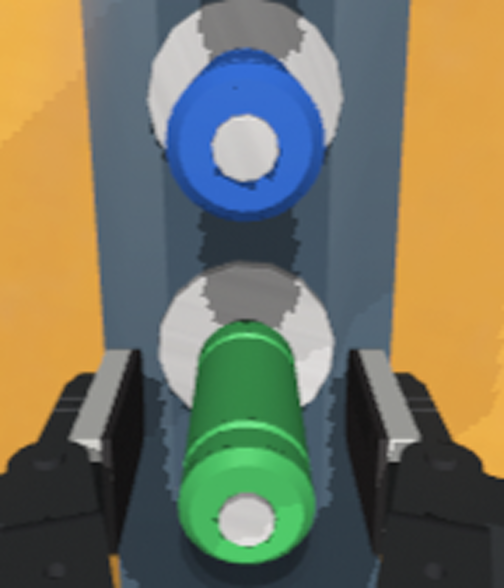

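Call:
{"method": "step_arm", "body": {"moves": [0,0,-4,0,60,0,0,-8,0,60,0,0,-12,0,60,-4.3,-2.9,-12,-7.8,60,-8.7,-5.9,-12,-15.6,60,-13,-8.8,-12,-23.4,60,-17.4,-11.8,-12,-31.2,60,-21.8,-14.7,-12,-39,60,-26.1,-17.7,-12,-46.8,60,-30.5,-20.6,-12,-54.6,60,-34.8,-23.6,-12,-62.2,60,-34.8,-23.6,-12,-62.2,60,-34.8,-23.6,-12,-62.2,60]}}

```text
time_s: 28.0
eef_pos: [0.6324, 0.1325, 0.1884]
ee_rot: [[0.978, -0.209, -0.001], [-0.209, -0.978, -0.001], [-0.001, 0.001, -1.0]]
wrist_force: [-0.0, 0.3, -0.2]
grip_width: 0.0515
```

```bash
python3 -c "
from h import *
look('w18');snap('scene','s18')
s=arm.sense();print(s['joints'].round(3))"
```

```text
[0.6324 0.1325 0.1884] [ 9.778e-01 -2.094e-01 -9.000e-04] [-0.   0.3 -0.2]
[ 0.205  0.488  0.102  1.186 -0.     1.988]
```

View pics/w18.png

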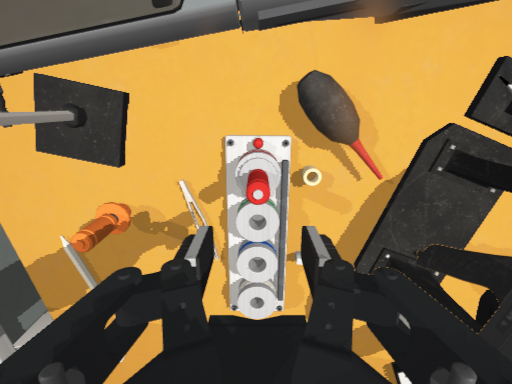

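View pics/s18.png

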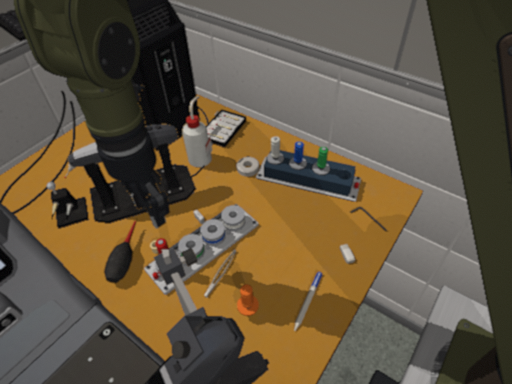

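Call:
{"method": "step_arm", "body": {"moves": [0,0,4,0,55,0,0,8,0,50,0,0,11,0,50,0,0,12.3,0,50,0,0,12.3,0,50,0,0,12.3,0,50]}}

```text
time_s: 28.85
eef_pos: [0.6341, 0.1326, 0.0674]
ee_rot: [[0.978, -0.21, 0.003], [-0.21, -0.978, 0.001], [0.002, -0.001, -1.0]]
wrist_force: [1.1, -0.4, 0.5]
grip_width: 0.0423
```

```bash
python3 -c "
from h import *
look('w19')"
```

```text
[0.6341 0.1326 0.0674] [ 0.9778 -0.2097  0.0025] [ 1.1 -0.4  0.5]
```

View pics/w19_c.png

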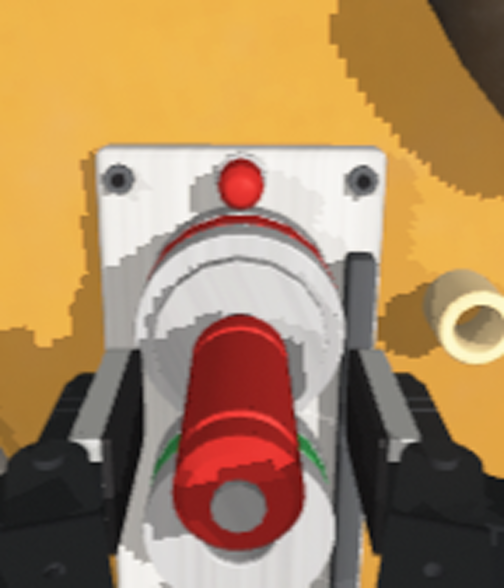

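Call:
{"method": "step_arm", "body": {"moves": [0,0,0,0,40,0,0,0,0,20,0,0,0,0,10,0,0,0,0,10,0,0,0,0,10,0,0,0,0,10,0,0,-0.5,0,10,0,0,-1.5,0,10,0,0,-3,0,10,0,0,-5.5,0,10,0,0,-8.5,0,10,0,0,-11,0,10,0,0,-12,0,10,0,0,-12,0,10]}}

```text
time_s: 30.65
eef_pos: [0.6332, 0.1328, 0.1866]
ee_rot: [[0.978, -0.209, 0.001], [-0.209, -0.978, 0.0], [0.001, -0.001, -1.0]]
wrist_force: [-0.0, 0.4, -1.4]
grip_width: 0.0207
```

```bash
python3 -c "
from h import *
look('w20')
s=arm.sense();print((s['ee_rot'].T@(np.array([.4443,-.2815,.1855])-s['eef_pos']))*100)"
```

```text
[0.6332 0.1328 0.1866] [ 0.9779 -0.2092  0.0013] [-0.   0.4 -1.4]
[-9.75022744e+00  4.44392314e+01  1.50295338e-02]
```

View pics/w20_c.png

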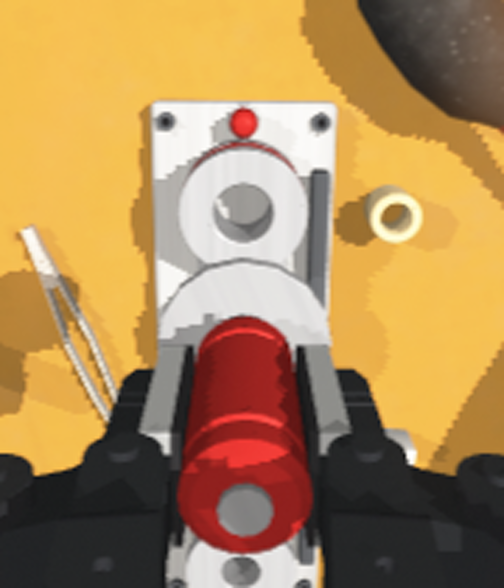

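Call:
{"method": "step_arm", "body": {"moves": [-1.1,4.9,0,7,10,-2.2,9.9,0,14,10,-3.3,14.8,0,21,10,-4.3,19.8,0,28,10,-5.4,24.7,0,35,10,-6.5,29.6,0,42,10,-7.6,34.6,0,49,10,-8.7,39.5,0,56,10,-9.8,44.5,0,62.2,10,-9.8,44.5,0,62.2,10,-9.8,44.5,0,62.2,10,-9.8,44.5,3,62.2,10,-9.8,44.5,6,62.2,10,-9.8,44.5,6,62.2,10,-9.8,44.5,6,62.2,10]}}

```text
time_s: 32.58
eef_pos: [0.4447, -0.2813, 0.1265]
ee_rot: [[0.273, -0.962, 0.0], [-0.962, -0.273, -0.0], [0.0, -0.0, -1.0]]
wrist_force: [0.2, -0.8, -0.7]
grip_width: 0.0211
```

```bash
python3 -c "
from h import *
look('w21')"
```

```text
[ 0.4447 -0.2813  0.1265] [ 2.727e-01 -9.621e-01  3.000e-04] [ 0.2 -0.8 -0.7]
```

View pics/w21_c.png

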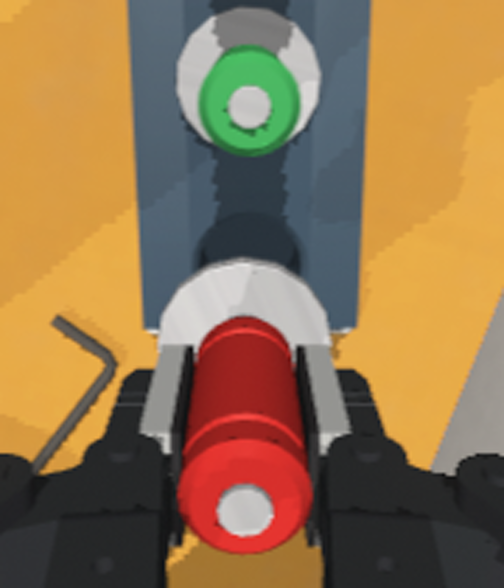

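Call:
{"method": "step_arm", "body": {"moves": [0.1,0,2.5,0,10,0.1,0,4.5,0,10,0.1,0,5.2,0,10,0.1,0,5.4,0,10,0.1,0,5.5,0,10,0.1,0,5.55,0,10,0.1,0,5.55,0,10]}}

```text
time_s: 33.5
eef_pos: [0.4445, -0.2831, 0.0708]
ee_rot: [[0.271, -0.963, 0.001], [-0.963, -0.271, -0.0], [0.001, -0.001, -1.0]]
wrist_force: [-0.3, 0.5, 0.2]
grip_width: 0.021
```

Call:
{"method": "step_arm", "body": {"moves": [0,0,0.05,0,10,0,0,0.1,0,10,0,0,0.1,0,10]}}

```text
time_s: 33.88
eef_pos: [0.4446, -0.2831, 0.0707]
ee_rot: [[0.271, -0.963, 0.001], [-0.963, -0.271, -0.001], [0.001, -0.001, -1.0]]
wrist_force: [-2.4, 1.6, 7.5]
grip_width: 0.0211
```

Call:
{"method": "step_arm", "body": {"moves": [0,0,0,0,30,0,0,0,0,40,0,0,0,0,50,0,0,0,0,50]}}

```text
time_s: 34.38
eef_pos: [0.4442, -0.2829, 0.0691]
ee_rot: [[0.271, -0.963, -0.0], [-0.963, -0.271, 0.0], [-0.0, 0.0, -1.0]]
wrist_force: [0.3, -1.4, -0.0]
grip_width: 0.0428
```

```bash
python3 -c "
from h import *
look('w22')"
```

```text
[ 0.4442 -0.2829  0.0691] [ 2.711e-01 -9.626e-01 -2.000e-04] [ 0.3 -1.4 -0. ]
```

View pics/w22_c.png

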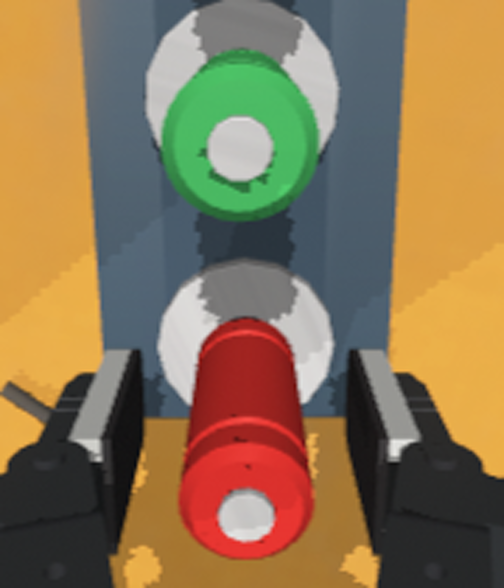

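Released and seated. Rising clear and moving back toward the rack for a final view.

Call:
{"method": "step_arm", "body": {"moves": [0,0,-4,0,60,0,0,-8,0,60,0,0,-13,0,60,0,0,-19,0,60,-4,0,-24,0,60,-9,0,-24,0,60,-14,0,-24,0,60,-19,0,-24,0,60,-19,0,-24,0,60,-19,0,-24,0,60]}}

```text
time_s: 35.67
eef_pos: [0.3931, -0.1003, 0.3094]
ee_rot: [[0.272, -0.962, 0.001], [-0.962, -0.272, -0.001], [0.001, -0.001, -1.0]]
wrist_force: [-0.5, 0.1, -0.3]
grip_width: 0.0512
```

```bash
python3 -c "
from h import *
snap('scene','sf');w=snap('wrist','wf');snap('top','tf')
d=pickle.load(open('pics/sf.pkl','rb'));im=d['image'][:,:,::-1]
cv2.imwrite('pics/sfc.png',cv2.resize(im[120:210,220:380],None,fx=5,fy=5,interpolation=cv2.INTER_CUBIC))
"
```

```text
(no output)
```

View pics/sfc.png

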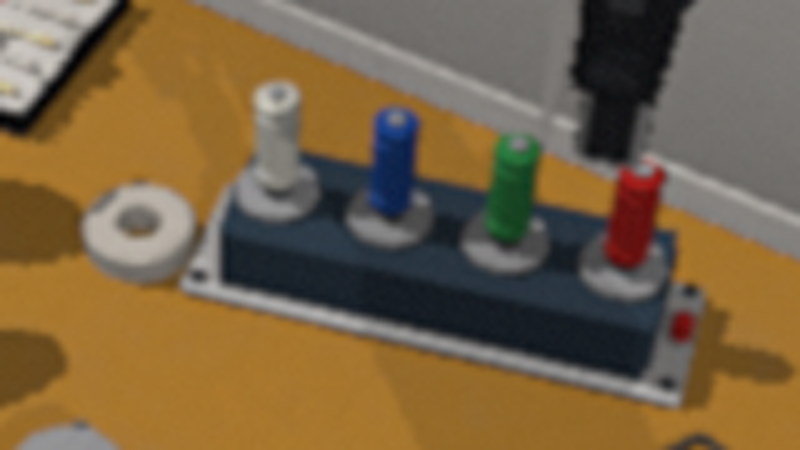

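View pics/wf.png

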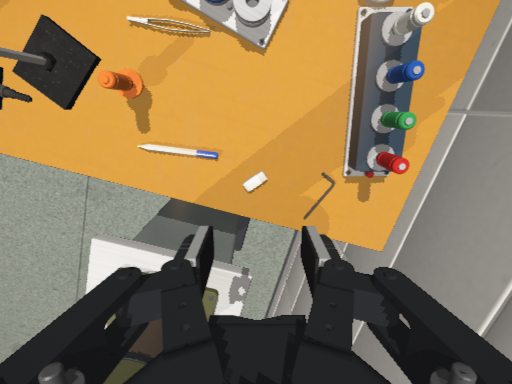

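View pics/tf.png

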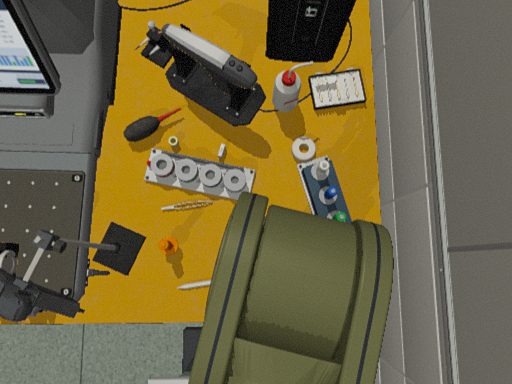

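All four stand upright with flat flanges, in the order red, green, blue, white from the pin; the gripper is well clear.

```bash
python3 -c "
from h import *
print(arm.sign_off())"
```

```text
the job is handed in; nothing more can be done
None
```

All four plugs now stand in the blue-grey stand. Counted from the red pin, the order is red, green, blue, white, the same as the rings in the rack. I handed the job in at about 36 s; `sign_off` gives no verdict.

- **Moves:** I carried them over one at a time (white, blue, green, red). Each was lowered until the wrist force changed sign, to about +3 to +7.5 N, and only then released.
- **Last checks:** The wrist and scene views show all four upright with their flanges flat on the stand. The top view shows the four rings empty and nothing fallen or displaced, but the arm hides the red plug's place in it. The gripper was at about z = 0.31 m, well clear, with no force on it.
- **Small disagreements:**
  - The top and wrist cameras differed by 2–4 mm in y. I corrected for this with close wrist views.
  - The tool height at contact varied from 68.4 to 70.7 mm. That is probably grasp height and arm settling, as every flange looked flat after release.

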